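Set out brass pipe sockets by size

ROBOT

A 6-joint arm with a two-finger parallel gripper is mounted at the origin on the work surface; the furniture and walls round the work are solid. World frame = base frame: x ahead of the robot, y to its left, z up, the work surface at z = 0. Lengths are in m, angles in rad, forces in N, time in s.
With the tool pointing down it reaches from about 0.35 to 0.975 m from the base axis. Payload 4.9 kg.
Tool frame: the origin (TCP) lies at the very end of the fingers, on their centre line; the grasp point (between the pads) lies ctrl.grip_point_offset behind it (ctrl.grip_point_offset is the distance from the TCP to the grasp point, in m); z points along the fingers, y is the line along which they close (so a half turn about z gives the same grasp; the last joint's range is limited). The gripper opens to 85 mm and grips with 20 to 120 N. Pads are 22 mm wide; open, the fingers measure 114 mm over their backs; the gripper's body (76 mm by 85 mm) begins 54 mm behind the grasp point. The pads swing forward as they close: fully open they stand 13 mm farther back than shut.
Start: joints at [0.984, 0.053, 1.613, -0, 1.476, -0.119], TCP at [0.282, 0.558, 0.201] pointing down, gripper open.
Joint ranges: [-3.01, 3.01], [-1.01, 2.22], [0.06, 2.58], [-1.02, 4.17], [0.09, 2.62], [-3.14, 3.14]. Speed limits (rad/s): [2.57, 2.57, 3.14, 3.14, 3.14, 3.14].

INTERFACE

Orientations are given as a rotation vector (axis times angle).
In Python, from station import ctrl gives the robot as it stands. The module is installed in compiled form; this text tells all that it offers.
- The arm moves only by the tool drive_tool, never from a script. Its argument "steps" is a list of rows, each an object with "translation": the shift along the tool's x, y, z normalised to -1 to 1, where 1 is 4 cm, a list of three; "angular": the turn, a rotation vector about the tool's x, y, z normalised to -1 to 1, where 1 is 8 degrees, a list of three; "gripper": the opening, from 0 (shut) to 1 (fully open). In form: [{"translation": [dx, dy, dz], "angular": [wx, wy, wz], "gripper": gripper}, ...]. A call has 1 to 8 rows; each row shifts and turns the commanded pose from where the row before left it, along the tool's axes as they then stand; what a row does not reach is not made up. A row lasts 1/8 s, in which the tool goes at most 62.5 mm and 10.7 degrees, less where a joint would pass 70% of its speed; a pose out of reach is approached as far as the arm can. A call with a number of a shift or a turn outside -1 to 1 is refused whole. A call with a gripper value outside its range is refused whole. The fingers move at their own pace and stop on an object; "force" is the grip in N (left out, the last holds). Time passes only in rows, so rows that do not move let the fingers close. It gives the time, the measured TCP pose, the force, the opening and the grip force at its end, in the units of the state.
- ctrl.get_obs(): the state, without advancing time (a new reading comes with each control period).
- ctrl.get_image(name): name is "scene" or "side" or "wrist"; returns a dict with "color" (384x512x3 uint8, red, green, blue), "depth" (384x512 float32, m along the optical axis (not along the pixel's ray), 0 where there is no reading), "fx", "fy", "cx", "cy" (pixels), "R" (3x3) and "t" (3): a world point X has camera coordinates R X + t. Camera axes: x right, y down, z forward; pixel columns grow to the right and rows downward; lengths in m; the calibration is good to about 2 mm. The wrist camera is an equidistant fisheye: a pixel r from the principal point sees the ray r / f radians off the axis. A picture is of the moment at which its call begins.
- ctrl.finish_job(): hands the job in; it is judged then, once.
The state is a dict: "t": time; "q": joint angles; "dq": joint speeds; "effort": joint torques, N m; "tool_pos": TCP position; "tool_rot": TCP orientation; "contact_force": force on the tool from outside, world axes, zero at the start; "wrist_torque": the same for the moment, N m; "opening": finger opening in m; "grip_force": force on a finger pad.
Only numpy, scipy, OpenCV 4.12 (cv2) and the standard library are available. Lean on these libraries where they do the work, as an engineer would, in place of code of your own. Each camera call takes 0.05 s, during which the arm holds its last target. There are 200 camera calls.

TASK

Line the four brass pipe sockets up by size on the strip: stand one upright on the middle of each round pad, the smallest next to the red end block and the rest in growing size, so that the largest is next to the grey end block. Let go of them all and leave them standing still.

Things in the scene. Friction and masses are not known exactly. Their poses are not given: they have to be found in the camera images.
- socket_26: smallest of four loose brass pipe sockets (short round sleeves with a bore in the top, standing upright): 26 mm diameter, 30 mm high; origin at the centre of its underside, z up its axis. Rigid, straight-sided: may be gripped across its diameter at any yaw
- socket_34: second smallest of four loose brass pipe sockets (short round sleeves with a bore in the top, standing upright): 34 mm diameter, 40 mm high; origin at the centre of its underside, z up its axis. Rigid, straight-sided: may be gripped across its diameter at any yaw
- socket_42: second largest of four loose brass pipe sockets (short round sleeves with a bore in the top, standing upright): 42 mm diameter, 50 mm high; origin at the centre of its underside, z up its axis. Rigid, straight-sided: may be gripped across its diameter at any yaw
- socket_50: largest of four loose brass pipe sockets (short round sleeves with a bore in the top, standing upright): 50 mm diameter, 60 mm high; origin at the centre of its underside, z up its axis. Rigid, straight-sided: may be gripped across its diameter at any yaw
- pad_1: leftmost (+y) of four round black pads in a straight row at 95 mm pitch on a fixed aluminium strip (465x76x3 mm, turned by up to 0.2 rad, long axis roughly along y): 58 mm diameter, 2 mm thick, with a white ring and white centre dot; origin at the centre of its underside, 3 mm above the bench, so its top is 5 mm above the bench; fixed to the strip
- pad_2: second from the left of four round black pads in a straight row at 95 mm pitch on a fixed aluminium strip (465x76x3 mm, turned by up to 0.2 rad, long axis roughly along y): 58 mm diameter, 2 mm thick, with a white ring and white centre dot; origin at the centre of its underside, 3 mm above the bench, so its top is 5 mm above the bench; fixed to the strip
- pad_3: third from the left of four round black pads in a straight row at 95 mm pitch on a fixed aluminium strip (465x76x3 mm, turned by up to 0.2 rad, long axis roughly along y): 58 mm diameter, 2 mm thick, with a white ring and white centre dot; origin at the centre of its underside, 3 mm above the bench, so its top is 5 mm above the bench; fixed to the strip
- pad_4: rightmost (-y) of four round black pads in a straight row at 95 mm pitch on a fixed aluminium strip (465x76x3 mm, turned by up to 0.2 rad, long axis roughly along y): 58 mm diameter, 2 mm thick, with a white ring and white centre dot; origin at the centre of its underside, 3 mm above the bench, so its top is 5 mm above the bench; fixed to the strip
- red_block: red end block, 70x26x14 mm with two screw heads on top (17 mm high with them), fixed on the strip 70 mm beyond the centre of the last pad at one end of the row; which end varies, the grey block is at the other; origin at the centre of its underside
- grey_block: grey end block, 70x26x14 mm with two screw heads on top (17 mm high with them), fixed on the strip 70 mm beyond the centre of the last pad at one end of the row; which end varies, the red block is at the other; origin at the centre of its underside
There are look-alikes about, which are no part of the job. What is shaped like the pad_3 but brown is not meant. Leave any purple look-alike of the pad_4 alone.

How it is judged:
By the outcome, as a careful person would: the job done as asked, in the order asked, and still so for the second after the job is handed in, with the robot touching nothing.
It also fails if it takes over 112 s, if anything falls off the work surface, if the arm or the gripper's body presses on something with over 40 N, if the wrist force passes 120 N, or if a joint passes its speed limit or range.

## Working session

There is one attempt and no reset: what is moved stays moved. The work goes in short steps, Python scripts to look and compute and a tool call to move; the robot and the scene stay as the last step left them, time stands still between calls to the robot, and variables do not carry over. Pictures are saved under pics/ and viewed, at most 14 in all, crops included, and the job is handed in when it is done.

Besides the shell and the picture viewer there is one more tool, called in YAML: its name, and indented under it one key for each argument. drive_tool: Moves the arm, as the interface text tells. Its arguments: {"type":"object","properties":{"steps":{"type":"array"},"force":{"type":"number"}},"required":["steps"]}

```bash
mkdir -p pics
python3 - <<'E'
from station import ctrl
import cv2,numpy as np,pickle
o=ctrl.get_obs();print(o['t'],o['tool_pos'],o['tool_rot'],o['opening'],ctrl.grip_point_offset)
for n in ['scene','side']:
    d=ctrl.get_image(n);pickle.dump(d,open(n+'.pkl','wb'))
    cv2.imwrite(f'pics/{n}.png',cv2.resize(d['color'][:,:,::-1],(768,576)))
    print(n,d['fx'],d['cx'],d['cy'],-d['R'].T@d['t'],d['R'][2])
E
```

```text
0.0 [0.2814449  0.55727503 0.20013288] [-0.7279807  -3.05534339  0.00310156] 0.08526008897398178 0.0187
scene 477.1287604563653 259.29736322275244 201.02357788877748 [ 0.12911275 -0.48729453  0.86062506] [ 0.41570331  0.44987763 -0.79044347]
side 411.73588939618776 262.42833294955085 193.78379819822575 [ 0.17265987 -0.74549687  0.5343852 ] [ 0.42197019  0.75787073 -0.49756721]
```

View pics/scene.png

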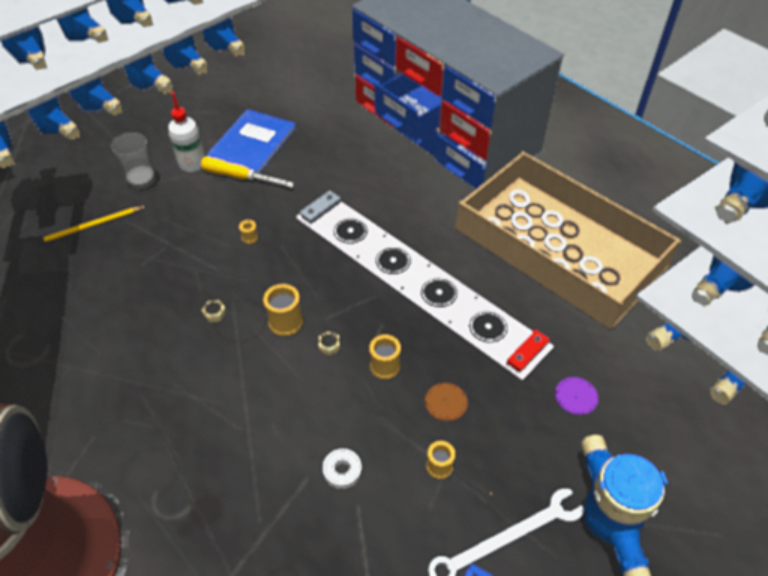

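View pics/side.png

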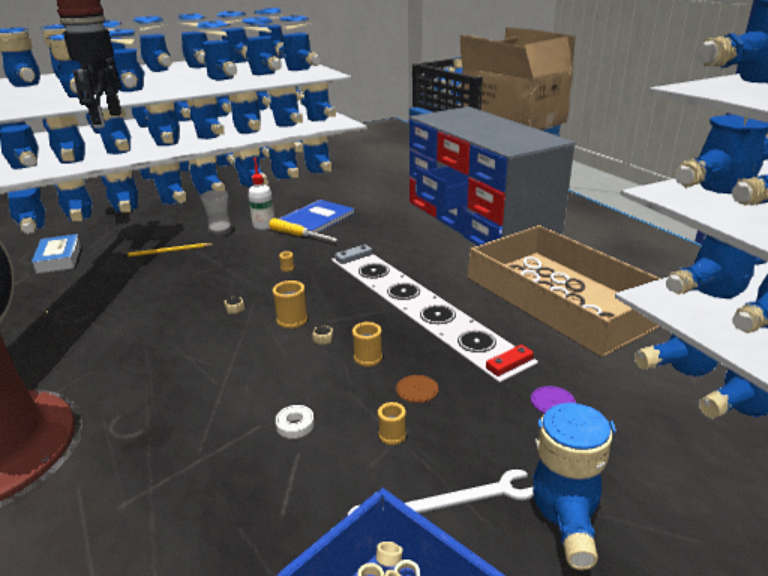

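Both views agree. In the enlarged scene picture, the brass sockets are at (248,231) the 26, (441,459) the 34, (385,355) the 42 and (283,308) the 50. The nuts at (213,310) and (329,343) and the white washer at (342,467) are not sockets. The real pads are at (350,230), (393,260), (439,292) and (488,326); the brown disc (446,401) and purple disc (577,395) are decoys. Red block at (530,350) is the near, -y end; grey is at (320,207).

```bash
cat > m.py <<'E'
import cv2,numpy as np
def ray(d,uv,z):
    uv=np.atleast_2d(uv).astype(float)
    r=np.c_[(uv[:,0]-d['cx'])/d['fx'],(uv[:,1]-d['cy'])/d['fy'],np.ones(len(uv))]@d['R']
    c=-d['R'].T@d['t']; return c+r*((z-c[2])/r[:,2])[:,None]
def proj(d,X):
    p=np.atleast_2d(X)@d['R'].T+d['t']; return np.c_[p[:,0]/p[:,2]*d['fx']+d['cx'],p[:,1]/p[:,2]*d['fy']+d['cy']]
def fit(P):
    from scipy.optimize import least_squares
    s=least_squares(lambda a:np.hypot(P[:,0]-a[0],P[:,1]-a[1])-a[2],[*P[:,:2].mean(0),.02],loss='soft_l1',f_scale=.001).x
    return s
def world(d):
    v,u=np.mgrid[:d['depth'].shape[0],:d['depth'].shape[1]];z=d['depth']
    p=np.stack([(u-d['cx'])/d['fx']*z,(v-d['cy'])/d['fy']*z,z],-1)
    return (p-d['t'])@d['R']
def brass(d):
    h=cv2.cvtColor(d['color'],cv2.COLOR_RGB2HSV)
    return cv2.inRange(h,(12,120,70),(26,255,255))
def socket(d,uv,H):
    """centre from the silhouette upper rim: top-rim pixels cast on z=H; brass component near uv"""
    n,L,s,c=cv2.connectedComponentsWithStats(brass(d))
    ok=[i for i in range(1,n) if s[i,4]>25]
    i=min(ok,key=lambda i:np.hypot(*(c[i]-uv)))
    m=(L==i).astype(np.uint8)
    cs,_=cv2.findContours(m,cv2.RETR_EXTERNAL,cv2.CHAIN_APPROX_NONE)
    P=max(cs,key=len)[:,0,:]
    W=ray(d,P,H); 
    return m,P,W,s[i]
E
python3 - <<'E'
import pickle
from m import *
D={n:pickle.load(open(n+'.pkl','rb')) for n in ['scene','side']}
guess={'scene':{26:(248,231),34:(441,459),42:(385,355),50:(283,308)},'side':{26:(287,261),34:(392,423),42:(367,343),50:(290,304)}}
for n,d in D.items():
    Wd=world(d)
    for k,uv in guess[n].items():
        H=(k*1.25-2.5)/1000
        m,P,W,s=socket(d,np.array(uv)/1.5,H)
        # far half of rim: contour above component's rim middle row
        w=s[2]; top=s[1]
        sel=P[:,1]<top+0.3*w
        f=fit(W[sel]); 
        # fixed-radius version
        from scipy.optimize import least_squares
        r=k/2000
        g=least_squares(lambda a:np.hypot(W[sel,0]-a[0],W[sel,1]-a[1])-r,f[:2]).x
        q=Wd[m>0]; q=q[abs(q[:,2]-H)<.004]
        e,rr=cv2.minEnclosingCircle(q[:,:2].astype(np.float32)*1000) if len(q) else ((0,0),0)
        print(n,k,s,'free',f.round(4),'fixr',g.round(4),'enc',np.round(e,1),round(rr,1))
    g={'scene':[(350,230),(393,260),(439,292),(488,326)],'side':[(374,270),(404,290),(438,314),(477,341)]}[n]
    gray=cv2.cvtColor(d['color'],cv2.COLOR_RGB2GRAY).astype(float)
    for u,v in g:
        u,v=int(u/1.5),int(v/1.5); w=gray[v-4:v+5,u-4:u+5]; w=np.clip(w-110,0,None)
        yy,xx=np.mgrid[v-4:v+5,u-4:u+5]; c=(np.sum(xx*w)/w.sum(),np.sum(yy*w)/w.sum())
        print(n,'pad',np.round(c,1),ray(d,c,.005)[0].round(4))
d=D['scene']
for nm,h in [('red',None)]:
    hh=cv2.cvtColor(d['color'],cv2.COLOR_RGB2HSV); 
cv2.imwrite('pics/crop.png',cv2.resize(d['color'][110:330,120:400,::-1],(784,600),interpolation=cv2.INTER_CUBIC))
E
```

```text
scene 26 [159 146  13  17 167] free [0.5015 0.2528 0.0132] fixr [0.5017 0.2529] enc [500.1 250.5] 14.4
scene 34 [284 293  20  26 335] free [ 0.4492 -0.2387  0.0162] fixr [ 0.4485 -0.2394] enc [ 446.9 -240.8] 17.0
scene 42 [246 222  22  31 445] free [ 0.4983 -0.0796  0.0213] fixr [ 0.4986 -0.0792] enc [497.3 -80.2] 21.8
scene 50 [175 189  27  35 596] free [0.4416 0.0773 0.0253] fixr [0.4418 0.0775] enc [439.1  76.4] 26.5
scene pad [233.3 153. ] [0.6324 0.1531 0.005 ]
scene pad [261.7 172.7] [0.6406 0.0588 0.005 ]
scene pad [292.4 194.1] [ 0.649  -0.0365  0.005 ]
scene pad [325.1 216.9] [ 0.6572 -0.1309  0.005 ]
side 26 [186 167  10  14 115] free [0.4991 0.25   0.0109] fixr [0.4974 0.2474] enc [498.7 250.5] 14.3
side 34 [252 268  19  29 457] free [ 0.4454 -0.2424  0.0164] fixr [ 0.445 -0.243] enc [ 445.9 -240.6] 17.5
side 42 [235 214  20  30 497] free [ 0.4952 -0.0821  0.0195] fixr [ 0.4942 -0.0836] enc [495.8 -80.9] 22.1
side 50 [182 187  23  32 592] free [0.4386 0.0728 0.024 ] fixr [0.4381 0.0718] enc [439.6  75.9] 26.0
side pad [248.8 179.6] [0.6285 0.1486 0.005 ]
side pad [269.  192.9] [0.6385 0.0558 0.005 ]
side pad [291.4 208.5] [ 0.6457 -0.0386  0.005 ]
side pad [317.4 226.4] [ 0.6538 -0.1331  0.005 ]
```

View pics/crop.png

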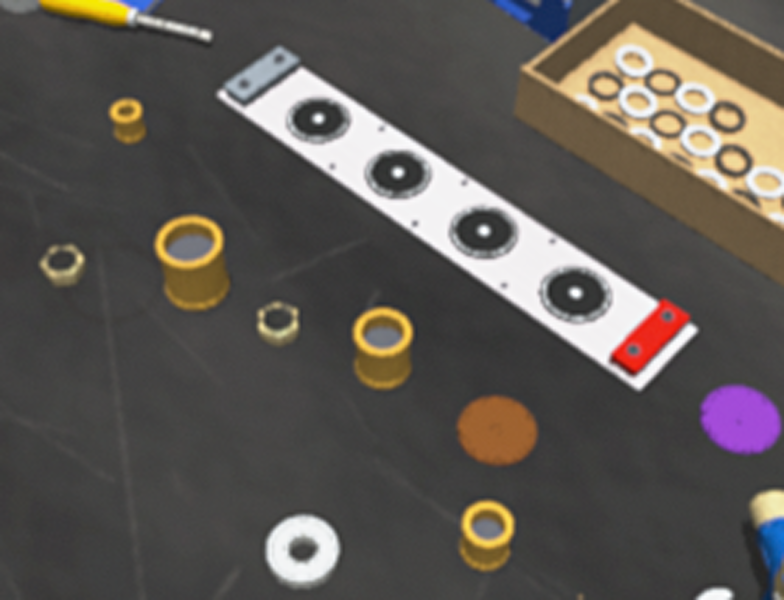

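The crop confirms the choice: four brass sockets, with the nuts and the brown and purple discs excluded. Grey block is at the pad_1 end and red at the pad_4 end, so 26→pad_4, 34→pad_3, 42→pad_2, 50→pad_1.

```bash
cat > go.py <<'E'
import sys,numpy as np
from scipy.spatial.transform import Rotation as Ro
from station import ctrl
S={26:(.4995,.250),34:(.447,-.2408),42:(.4965,-.081),50:(.440,.0755)}
P={26:(.6555,-.132),34:(.6474,-.0376),42:(.6395,.0573),50:(.6305,.1509)}
def delta(x,y,z,yaw=5.0):
    o=ctrl.get_obs();R=Ro.from_rotvec(o['tool_rot'])
    a=np.radians(yaw);yt=np.array([np.cos(a),np.sin(a),0]);zt=np.array([0,0,-1.]);T=Ro.from_matrix(np.c_[np.cross(yt,zt),yt,zt])
    d=np.array([x,y,z])-o['tool_pos']
    print('t',o['t'],'pos',o['tool_pos'].round(4),'op',round(o['opening'],4),'gf',o['grip_force'])
    print('now-frame d/4cm',(R.inv().apply(d)/.04).round(2),'target-frame',(T.inv().apply(d)/.04).round(2),'rot/8deg',(np.degrees((R.inv()*T).as_rotvec())/8).round(2))
if __name__=='__main__': delta(*map(float,sys.argv[1:]))
E
python3 - <<'E'
import pickle
from m import *
d=pickle.load(open('scene.pkl','rb'));W=world(d)
for u,v in [(213,310),(329,343),(460,210),(460,235),(540,255),(614,310)]: print((u,v),ray(d,(u/1.5,v/1.5),.01)[0].round(3),W[int(v/1.5),int(u/1.5)].round(3))
E
python3 go.py .4995 .250 .12
```

```text
(213, 310) [0.372 0.161 0.01 ] [0.372 0.159 0.014]
(329, 343) [ 0.462 -0.001  0.01 ] [ 0.46  -0.002  0.016]
(460, 210) [0.795 0.06  0.01 ] [0.763 0.036 0.049]
(460, 235) [0.754 0.02  0.01 ] [0.761 0.029 0.001]
(540, 255) [ 0.817 -0.095  0.01 ] [ 0.777 -0.118  0.06 ]
(614, 310) [ 0.815 -0.24   0.01 ] [ 0.789 -0.248  0.043]
t 0.1 pos [0.2815 0.5573 0.2003] op 0.0853 gf 0.0
now-frame d/4cm [-8.33 -4.4   2.01] target-frame [-8.13  4.76  2.01] rot/8deg [-0.01  0.01  7.27]
```

drive_tool:
  steps:
    - {"translation":[-1,-0.5,0],"angular":[0,0,0.91],"gripper":1}
    - {"translation":[-1,-0.35,0],"angular":[0,0,0.91],"gripper":1}
    - {"translation":[-1,-0.2,0],"angular":[0,0,0.91],"gripper":1}
    - {"translation":[-1,-0.1,0],"angular":[0,0,0.91],"gripper":1}
    - {"translation":[-1,0.1,0.2],"angular":[0,0,0.91],"gripper":1}
    - {"translation":[-1,0.2,0.4],"angular":[0,0,0.91],"gripper":1}
    - {"translation":[-1,0.35,0.4],"angular":[0,0,0.91],"gripper":1}
    - {"translation":[-1,0.5,0.4],"angular":[0,0,0.91],"gripper":1}
  force: 40

```text
t: 1.1
tool_pos: [0.4878, 0.2907, 0.1445]
tool_rot: [-2.128, -2.311, 0.001]
contact_force: [-0.1, 0.0, 0.6]
opening: 0.0856
grip_force: 0.0
```

```bash
python3 go.py .4995 .250 .12
```

```text
t 1.1 pos [0.4878 0.2907 0.1445] op 0.0856 gf 0.0
now-frame d/4cm [-1.04  0.21  0.61] target-frame [-1.04  0.2   0.61] rot/8deg [-0.    0.   -0.03]
```

drive_tool:
  steps:
    - {"translation":[-0.5,0.1,0.3],"angular":[0,0,0],"gripper":1}
    - {"translation":[-0.5,0.1,0.3],"angular":[0,0,0],"gripper":1}
    - {"translation":[0,0,0],"angular":[0,0,0],"gripper":1}

```text
t: 1.48
tool_pos: [0.4978, 0.252, 0.12]
tool_rot: [-2.123, -2.314, 0.003]
contact_force: [0.2, -0.5, 0.8]
opening: 0.0851
grip_force: 0.0
```

```bash
python3 go.py .4995 .250 .006
python3 - <<'E'
from station import ctrl
import cv2,pickle
d=ctrl.get_image('wrist');pickle.dump(d,open('wrist.pkl','wb'))
cv2.imwrite('pics/w1.png',cv2.resize(d['color'][:,:,::-1],(768,576)));print(d['fx'],d['cx'],d['cy'],-d['R'].T@d['t'],d['R'])
E
```

```text
t 1.475 pos [0.4978 0.252  0.12  ] op 0.0851 gf 0.0
now-frame d/4cm [-0.05  0.05  2.85] target-frame [-0.05  0.04  2.85] rot/8deg [-0.02  0.   -0.01]
297.3186396354542 260.13008384974967 188.9259194955686 [0.49161336 0.33385765 0.29274987] [[ 0.99631646  0.08571458 -0.00255424]
 [ 0.08211562 -0.94505384  0.31643367]
 [ 0.02470909 -0.31547782 -0.9486112 ]]
```

View pics/w1.png

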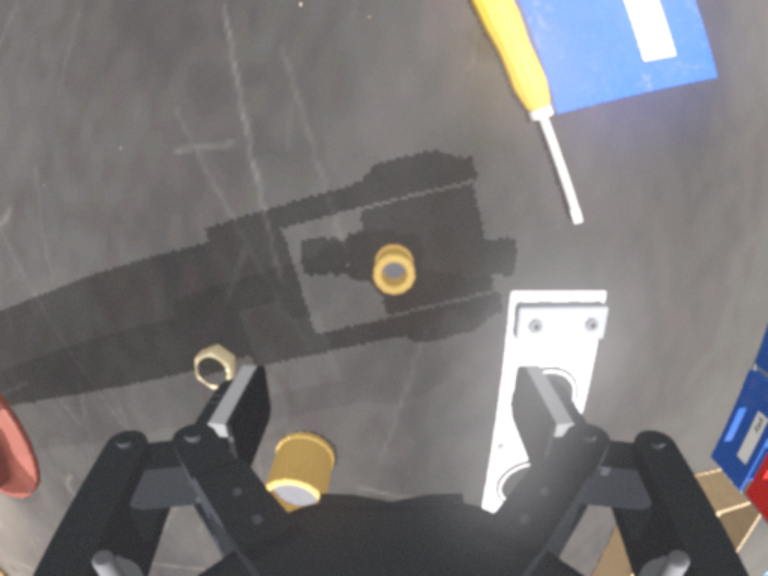

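The wrist view shows the 26 socket at (394,272), centred between the fingers, with its bore clearly visible.

```bash
cat >> m.py <<'E'
def fray(d,uv,z):
    uv=np.atleast_2d(uv).astype(float);x=(uv[:,0]-d['cx'])/d['fx'];y=(uv[:,1]-d['cy'])/d['fy'];th=np.hypot(x,y)+1e-12
    r=np.c_[np.sin(th)*x/th,np.sin(th)*y/th,np.cos(th)]@d['R'];c=-d['R'].T@d['t'];return c+r*((z-c[2])/r[:,2])[:,None]
def fproj(d,X):
    p=np.atleast_2d(X)@d['R'].T+d['t'];r=np.hypot(p[:,0],p[:,1]);th=np.arctan2(r,p[:,2]);return np.c_[p[:,0]/r*th*d['fx']+d['cx'],p[:,1]/r*th*d['fy']+d['cy']]
def bore(d,X,H,R,P):
    """all bore holes (inner contours of the brass mask) cast on z=H, circle fitted"""
    cs,h=cv2.findContours(brass(d),cv2.RETR_CCOMP,cv2.CHAIN_APPROX_NONE)
    uv=P(d,[*X,H])[0];out=[]
    for i,c in enumerate(cs):
        if h[0][i][3]>=0 and cv2.contourArea(c)>15 and np.hypot(*(c[:,0].mean(0)-uv))<25: out.append(fit(R(d,c[:,0],H)).round(4))
    return out
E
python3 - <<'E'
import pickle
from m import *
from go import S,P
d=pickle.load(open('wrist.pkl','rb'))
print('wrist26',bore(d,S[26],.03,fray,fproj))
print('pads in wrist',[fproj(d,[*P[k],.005])[0].round() for k in (50,42)])
for n in ['scene','side']:
    d=pickle.load(open(n+'.pkl','rb'))
    for k in S: print(n,k,bore(d,S[k],(k*1.25-2.5)/1000,ray,proj))
E
```

```text
wrist26 []
pads in wrist [array([363., 267.]), array([351., 323.])]
scene 26 []
scene 34 [array([ 0.4453, -0.2418,  0.0102])]
scene 42 [array([ 0.4954, -0.0831,  0.0133])]
scene 50 [array([0.4381, 0.0722, 0.0165])]
side 26 []
side 34 [array([ 0.4412, -0.2509,  0.005 ])]
side 42 [array([ 0.4906, -0.0937,  0.0073])]
side 50 [array([0.4357, 0.0591, 0.0092])]
```

```bash
cat >> m.py <<'E'
def wsock(d,X,k):
    """outer rim half away from the camera, cast on the top plane"""
    from scipy.optimize import least_squares
    H=(k*1.25-2.5)/1000;n,L,s,c=cv2.connectedComponentsWithStats(brass(d));uv=fproj(d,[*X,H])[0]
    i=min([i for i in range(1,n) if s[i,4]>40],key=lambda i:np.hypot(*(c[i]-uv)))
    cs,_=cv2.findContours((L==i).astype(np.uint8),0,1);C=max(cs,key=len)[:,0]
    # grow half a pixel outward
    cen=C.mean(0);v=C-cen;C=C+.5*v/np.linalg.norm(v,axis=1)[:,None]
    W=fray(d,C,H)[:,:2];cam=(-d['R'].T@d['t'])[:2];g=W.mean(0)
    for _ in range(5):
        u=(g-cam)/np.linalg.norm(g-cam);m=(W-g)@u>.15*k/2000
        g=least_squares(lambda a:np.hypot(*(W[m]-a).T)-k/2000,g,loss='soft_l1',f_scale=.001).x
    res=np.hypot(*(W[m]-g).T)-k/2000
    return g.round(4),s[i],res.std().round(5)
E
python3 - <<'E'
import pickle
from m import *
from go import S,P
d=pickle.load(open('wrist.pkl','rb'))
print(wsock(d,S[26],26)); W=world(d)
uv=fproj(d,[*S[26],.03])[0].astype(int);print(uv)
E
```

```text
(array([0.4988, 0.2593]), array([253, 181,  21,  13, 116], dtype=int32), np.float64(0.00255))
[261 185]
```

```bash
sed -i 's/(12,120,70),(26,255,255)/(10,75,60),(30,255,255)/' m.py
python3 - <<'E'
import pickle
from m import *
from go import S,P
d=pickle.load(open('wrist.pkl','rb'))
print(wsock(d,S[26],26))
E
```

```text
(array([0.5001, 0.2518]), array([248, 162,  30,  35, 723], dtype=int32), np.float64(0.00035))
```

drive_tool:
  steps:
    - {"translation":[0,0.05,0.9],"angular":[0,0,0],"gripper":1}
    - {"translation":[0,0,0.9],"angular":[0,0,0],"gripper":0.8}
    - {"translation":[0,0,0.7],"angular":[0,0,0],"gripper":0.8}
    - {"translation":[0,0,0.3],"angular":[0,0,0],"gripper":0.6}
    - {"translation":[0,0,0],"angular":[0,0,0],"gripper":0.2}
    - {"translation":[0,0,0],"angular":[0,0,0],"gripper":0}
    - {"translation":[0,0,0],"angular":[0,0,0],"gripper":0}
    - {"translation":[0,0,0],"angular":[0,0,0],"gripper":0}
  force: 40

```text
t: 2.52
tool_pos: [0.5015, 0.2532, 0.0103]
tool_rot: [2.123, 2.315, 0.002]
contact_force: [0.1, 0.1, -0.4]
opening: -0.0001
grip_force: 0.0
```

drive_tool:
  steps:
    - {"translation":[0,0,0],"angular":[0,0,0],"gripper":0}
    - {"translation":[0,0,0],"angular":[0,0,0],"gripper":0}

```text
t: 2.78
tool_pos: [0.5009, 0.2529, 0.0095]
tool_rot: [2.123, 2.315, 0.0]
contact_force: [-0.5, -0.1, 0.5]
opening: -0.0001
grip_force: 0.0
```

Run:
```python
from station import ctrl
import cv2,numpy as np
a=ctrl.get_image('wrist')['color'][:,:,::-1];b=ctrl.get_image('scene')['color'][:,:,::-1]
b=cv2.resize(b[90:220,100:273],(512,384))
cv2.imwrite('pics/w2.png',cv2.resize(np.hstack([a,b]),(800,300)))
```

```text
(no output)
```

View pics/w2.png

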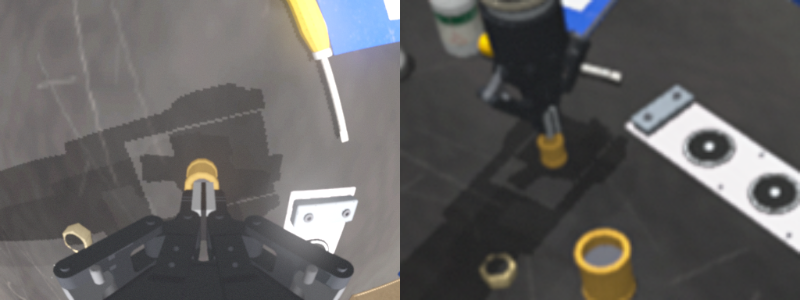

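The grip closed on nothing. The socket still stands, seemingly just on the +y side of the fingers (wrist view about (202,172)). I'll measure it.

Run:
```python
from station import ctrl
from m import *
from go import S
print(ctrl.get_obs()['tool_pos'],ctrl.get_obs()['q'].round(3))
for n in ['scene','side','wrist']:
    d=ctrl.get_image(n);m=brass(d)
    if n=='wrist':
        z=d['depth'];v,u=np.mgrid[:384,:512];uv=np.c_[u.ravel(),v.ravel()]
        x=(uv[:,0]-d['cx'])/d['fx'];y=(uv[:,1]-d['cy'])/d['fy'];th=np.hypot(x,y)+1e-12
        p=np.c_[np.tan(th)*x/th,np.tan(th)*y/th,np.ones(len(x))]*z.ravel()[:,None];W=((p-d['t'])@d['R']).reshape(384,512,3)
    else: W=world(d)
    q=W[(m>0)]; s=(np.hypot(q[:,0]-.5,q[:,1]-.26)<.05)&(q[:,2]>.004)&(q[:,2]<.1); q=q[s]
    print(n,len(q),q.min(0).round(4),q.max(0).round(4)); t=q[q[:,2]>.025]
    if len(t): print(' top',t.min(0).round(4),t.max(0).round(4))
    # fingers: non-brass points just around the tool tip
    f=W[(m==0)];f=f[(np.hypot(f[:,0]-.501,f[:,1]-.253)<.03)&(f[:,2]>.02)&(f[:,2]<.06)]; 
    if len(f): print(' finger',f.min(0).round(4),f.max(0).round(4))
```

```text
[0.5008222  0.25294892 0.00938237] [0.335 0.101 1.904 0.    1.137 0.249]
scene 133 [0.4879 0.2362 0.0043] [0.5125 0.2602 0.0493]
 top [0.4883 0.2377 0.025 ] [0.5125 0.2602 0.0493]
 finger [0.4872 0.2398 0.0445] [0.5157 0.2583 0.0598]
side 99 [0.4815 0.2349 0.0046] [0.5236 0.2633 0.0965]
 top [0.4815 0.2349 0.0251] [0.5236 0.2633 0.0965]
 finger [0.4862 0.2375 0.038 ] [0.5157 0.2569 0.0599]
wrist 1093 [0.4873 0.2491 0.004 ] [0.5131 0.2662 0.048 ]
 top [0.4873 0.2497 0.025 ] [0.5122 0.2662 0.048 ]
 finger [0.4869 0.2482 0.0209] [0.514  0.2659 0.06  ]
```

Run:
```python
from station import ctrl
import cv2,numpy as np
from m import *
I=[]
for n in ['scene','side','wrist']:
    d=ctrl.get_image(n);u,v=((fproj if n=='wrist' else proj)(d,[.5,.251,.03])[0]).astype(int);r=30 if n!='wrist' else 45
    I.append(cv2.resize(d['color'][v-r:v+r,u-r:u+r,::-1],(266,266),interpolation=cv2.INTER_CUBIC))
cv2.imwrite('pics/w3.png',np.hstack(I))
```

```text
(no output)
```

View pics/w3.png

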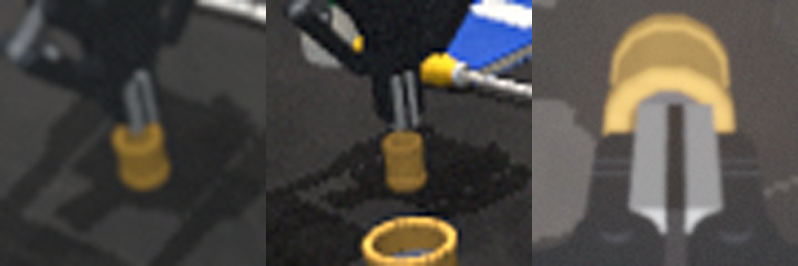

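The side view shows the closed fingertips hovering above the rim, although the reading says TCP z = 9 mm. I'll measure the fingertips from depth.

Run:
```python
from station import ctrl
from m import *
o=ctrl.get_obs();print(o['tool_pos'],o['opening'])
for n in ['scene','side','wrist']:
    d=ctrl.get_image(n);m=brass(d)
    if n=='wrist':
        z=d['depth'];v,u=np.mgrid[:384,:512];x=(u-d['cx'])/d['fx'];y=(v-d['cy'])/d['fy'];th=np.hypot(x,y)+1e-12
        p=np.stack([np.tan(th)*x/th*z,np.tan(th)*y/th*z,z],-1);W=(p-d['t'])@d['R']
    else: W=world(d)
    ok=(m==0)&(np.hypot(W[...,0]-.501,W[...,1]-.253)<.035)
    for lo in np.arange(.01,.10,.01):
        q=W[ok&(W[...,2]>lo)&(W[...,2]<lo+.01)]
        if len(q)>3: print(n,lo.round(2),len(q),'min',q.min(0)[:2].round(3),'max',q.max(0)[:2].round(3))
```

```text
[0.50081993 0.25296694 0.00936732] 0.0002489481090915164
scene 0.04 13 min [0.491 0.239] max [0.514 0.255]
scene 0.05 38 min [0.488 0.239] max [0.516 0.259]
scene 0.06 43 min [0.487 0.239] max [0.517 0.256]
scene 0.07 28 min [0.487 0.24 ] max [0.515 0.252]
scene 0.08 55 min [0.473 0.236] max [0.532 0.254]
scene 0.09 108 min [0.47  0.234] max [0.534 0.264]
side 0.03 4 min [0.495 0.243] max [0.506 0.252]
side 0.04 23 min [0.488 0.238] max [0.514 0.253]
side 0.05 38 min [0.488 0.238] max [0.516 0.259]
side 0.06 37 min [0.487 0.239] max [0.514 0.258]
side 0.07 33 min [0.487 0.239] max [0.514 0.252]
side 0.08 66 min [0.47  0.235] max [0.532 0.263]
side 0.09 84 min [0.469 0.235] max [0.534 0.265]
wrist 0.01 63 min [0.493 0.248] max [0.506 0.252]
wrist 0.04 210 min [0.488 0.259] max [0.514 0.266]
wrist 0.05 538 min [0.487 0.259] max [0.514 0.266]
wrist 0.06 646 min [0.487 0.259] max [0.514 0.266]
wrist 0.07 719 min [0.485 0.243] max [0.517 0.267]
wrist 0.08 1835 min [0.468 0.242] max [0.535 0.27 ]
wrist 0.09 4111 min [0.467 0.241] max [0.536 0.271]
```

drive_tool:
  steps:
    - {"translation":[0,0,0],"angular":[0,0,0],"gripper":0.8}
    - {"translation":[0,0,0],"angular":[0,0,0],"gripper":0.8}
    - {"translation":[0,0,0],"angular":[0,0,0],"gripper":0.8}
    - {"translation":[0,0,0],"angular":[0,0,0],"gripper":0.8}
    - {"translation":[0.05,-0.03,0.25],"angular":[0,0,0],"gripper":0.8}
    - {"translation":[0,0,0.2],"angular":[0,0,0],"gripper":0.8}
    - {"translation":[0,0,0],"angular":[0,0,0],"gripper":0.8}

```text
t: 4.2
tool_pos: [0.4983, 0.2545, -0.0101]
tool_rot: [-2.122, -2.315, 0.004]
contact_force: [0.5, 0.1, -0.1]
opening: 0.0683
grip_force: 0.0
```

drive_tool:
  steps:
    - {"translation":[0,0,0.15],"angular":[0,0,0],"gripper":0.8}
    - {"translation":[0,0,0.1],"angular":[0,0,0],"gripper":0.8}
    - {"translation":[0,0,0],"angular":[0,0,0],"gripper":0.8}

```text
t: 4.58
tool_pos: [0.4991, 0.2547, -0.0191]
tool_rot: [-2.123, -2.315, 0.001]
contact_force: [0.3, -0.2, 0.5]
opening: 0.0681
grip_force: 0.0
```

drive_tool:
  steps:
    - {"translation":[-0.1,0.02,0],"angular":[0,0,0],"gripper":0.8}
    - {"translation":[0,0,0],"angular":[0,0,0],"gripper":0.4}
    - {"translation":[0,0,0],"angular":[0,0,0],"gripper":0.2}
    - {"translation":[0,0,0],"angular":[0,0,0],"gripper":0}
    - {"translation":[0,0,0],"angular":[0,0,0],"gripper":0}
    - {"translation":[0,0,0],"angular":[0,0,0],"gripper":0}
    - {"translation":[0,0,0],"angular":[0,0,0],"gripper":0}
  force: 40

```text
t: 5.45
tool_pos: [0.501, 0.2511, -0.0182]
tool_rot: [2.123, 2.315, 0.001]
contact_force: [0.8, -0.1, 3.3]
opening: 0.0242
grip_force: 39.4
```

drive_tool:
  steps:
    - {"translation":[0,0,-0.7],"angular":[0,0,0],"gripper":0}
    - {"translation":[0,0,-0.9],"angular":[0,0,0],"gripper":0}
    - {"translation":[-0.5,0.2,-0.9],"angular":[0,0,0],"gripper":0}
    - {"translation":[-0.9,0.4,0],"angular":[0,0,0],"gripper":0}
    - {"translation":[-1,0.4,0],"angular":[0,0,0],"gripper":0}
    - {"translation":[-1,0.4,0],"angular":[0,0,0],"gripper":0}
    - {"translation":[-1,0.4,0],"angular":[0,0,0],"gripper":0}
    - {"translation":[-1,0.4,0],"angular":[0,0,0],"gripper":0}

```text
t: 6.45
tool_pos: [0.6067, 0.0422, 0.0804]
tool_rot: [-2.122, -2.314, 0.001]
contact_force: [0.3, 0.7, -0.9]
opening: 0.0245
grip_force: 39.4
```

drive_tool:
  steps:
    - {"translation":[-1,0.3,0],"angular":[0,0,0],"gripper":0}
    - {"translation":[-1,0.3,0],"angular":[0,0,0],"gripper":0}
    - {"translation":[-1,0.2,0],"angular":[0,0,0],"gripper":0}
    - {"translation":[-0.9,0,0],"angular":[0,0,0],"gripper":0}
    - {"translation":[-0.55,0,0],"angular":[0,0,0],"gripper":0}
    - {"translation":[0,0,0.6],"angular":[0,0,0],"gripper":0}
    - {"translation":[0,0,0.6],"angular":[0,0,0],"gripper":0}
    - {"translation":[0,0,0],"angular":[0,0,0],"gripper":0}

```text
t: 7.45
tool_pos: [0.6516, -0.13, 0.0301]
tool_rot: [-2.119, -2.311, 0.004]
contact_force: [0.3, -0.4, -1.6]
opening: 0.024
grip_force: 39.4
```

```bash
python3 go.py .6555 -.132 -.0125
python3 - <<'E'
from station import ctrl
import cv2,pickle
d=ctrl.get_image('wrist');pickle.dump(d,open('wrist.pkl','wb'))
cv2.imwrite('pics/w4.png',cv2.resize(d['color'][:,:,::-1],(768,576)))
E
```

```text
t 7.45 pos [ 0.6516 -0.13    0.0301] op 0.024 gf 39.43471133708954
now-frame d/4cm [-0.06  0.1   1.06] target-frame [-0.06  0.09  1.06] rot/8deg [-0.04 -0.02 -0.  ]
```

View pics/w4.png

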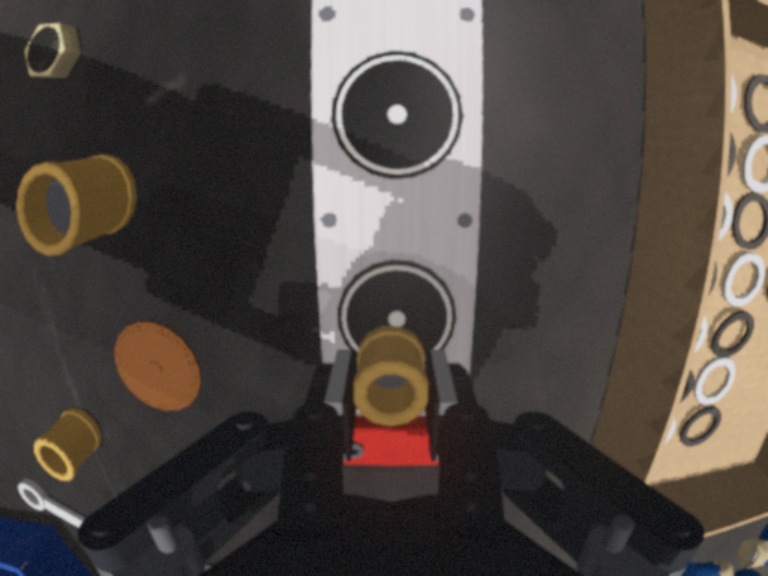

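The wrist view shows the held 26 socket (rim at about (391,392)), pad_4's dot at (396,318), pad_3's dot at (397,114), and the red block below. I'll measure all of them in this one camera.

```bash
cat >> m.py <<'E'
def dot(d,X):
    """white centre dot of a pad near world X, in the wrist image, cast on z=5 mm"""
    g=cv2.cvtColor(d['color'],cv2.COLOR_RGB2GRAY).astype(float);u,v=fproj(d,[*X,.005])[0].round().astype(int)
    w=g[v-12:v+13,u-12:u+13];n,L,s,c=cv2.connectedComponentsWithStats((w>(np.percentile(w,30)+np.percentile(w,99))/2).astype(np.uint8))
    ok=[i for i in range(1,n) if 8<s[i,4]<160]
    if not ok: return None
    i=min(ok,key=lambda i:np.hypot(*(c[i]-12)));return fray(d,c[i]+[u-12,v-12],.005)[0][:2].round(4),s[i,4]
def held(d,X,k,zb):
    """held socket's top-rim centre; zb = height of its underside"""
    from scipy.optimize import least_squares
    H=(k*1.25-2.5)/1000+zb;n,L,s,c=cv2.connectedComponentsWithStats(brass(d));uv=fproj(d,[*X,H])[0]
    i=min([i for i in range(1,n) if s[i,4]>300],key=lambda i:np.hypot(*(c[i]-uv)))
    cs,_=cv2.findContours((L==i).astype(np.uint8),0,1);C=max(cs,key=len)[:,0];v=C-C.mean(0);C=C+.5*v/np.linalg.norm(v,axis=1)[:,None]
    W=fray(d,C,H)[:,:2];cam=(-d['R'].T@d['t'])[:2];g=W.mean(0)
    for _ in range(5):
        u=(g-cam)/np.linalg.norm(g-cam);m=(W-g)@u>.15*k/2000
        g=least_squares(lambda a:np.hypot(*(W[m]-a).T)-k/2000,g,loss='soft_l1',f_scale=.001).x
    return g.round(4),s[i],(np.hypot(*(W[m]-g).T)-k/2000).std().round(5)
E
python3 - <<'E'
import pickle
from m import *
from go import P
d=pickle.load(open('wrist.pkl','rb'))
print('held',held(d,(.6516,-.13),26,.048))
for k in (26,34,42): print('pad',k,dot(d,P[k]) )
E
```

```text
held (array([ 0.6522, -0.1281]), array([ 235,  217,   51,   68, 2696], dtype=int32), np.float64(0.0002))
pad 26 (array([ 0.6549, -0.1314]), np.int32(99))
pad 34 (array([ 0.6465, -0.0363]), np.int32(136))
pad 42 None
```

drive_tool:
  steps:
    - {"translation":[-0.07,0.07,0.4],"angular":[0,0,0],"gripper":0}
    - {"translation":[0,0,0.35],"angular":[0,0,0],"gripper":0}
    - {"translation":[0,0,0.1],"angular":[0,0,0],"gripper":0}
    - {"translation":[0,0,0],"angular":[0,0,0],"gripper":0}

```text
t: 8.0
tool_pos: [0.6568, -0.1336, -0.0013]
tool_rot: [-2.123, -2.315, 0.001]
contact_force: [0.5, 0.4, -1.5]
opening: 0.0244
grip_force: 39.4
```

```bash
cat > h.py <<'E'
import sys
from m import *
from go import P,delta
from station import ctrl
k=int(sys.argv[1]);z0=float(sys.argv[2]) # z0: TCP z when underside at 0
o=ctrl.get_obs();d=ctrl.get_image('wrist');p=o['tool_pos']
h=held(d,p[:2],k,p[2]-z0);D=dot(d,P[k]);print('tcp',p.round(4),'held',h[0],h[2],'dots',{q:dot(d,P[q]) for q in P})
delta(*P[k],z0+.0055)
if len(sys.argv)>3: cv2.imwrite(sys.argv[3],cv2.resize(d['color'][:,:,::-1],(768,576)))
E
python3 h.py 26 -.0182
```

```text
tcp [ 0.6568 -0.1336 -0.0013] held [ 0.6571 -0.1309] 0.0002 dots {26: (array([ 0.6555, -0.1292]), np.int32(79)), 34: None, 42: (array([0.6388, 0.0654]), np.int32(150)), 50: None}
t 8.05 pos [ 6.573e-01 -1.337e-01 -6.000e-04] op 0.0243 gf 39.43506181240082
now-frame d/4cm [ 0.05 -0.04  0.3 ] target-frame [ 0.05 -0.04  0.3 ] rot/8deg [ 0.   -0.   -0.01]
```

drive_tool:
  steps:
    - {"translation":[0.02,-0.04,0.15],"angular":[0,0,0],"gripper":0}
    - {"translation":[0,0,0.1],"angular":[0,0,0],"gripper":0}
    - {"translation":[0,0,0.03],"angular":[0,0,0],"gripper":0}
    - {"translation":[0,0,0],"angular":[0,0,0],"gripper":0}

```text
t: 8.55
tool_pos: [0.6555, -0.1331, -0.0119]
tool_rot: [-2.123, -2.315, 0.0]
contact_force: [-0.1, -0.4, -1.6]
opening: 0.0245
grip_force: 39.4
```

drive_tool:
  steps:
    - {"translation":[0,0,0.03],"angular":[0,0,0],"gripper":0}
    - {"translation":[0,0,0],"angular":[0,0,0],"gripper":0}

```text
t: 8.8
tool_pos: [0.6556, -0.1331, -0.013]
tool_rot: [2.123, 2.315, 0.0]
contact_force: [0.6, -0.2, -1.0]
opening: 0.0243
grip_force: 39.4
```

```bash
python3 h.py 26 -.0182
```

```text
tcp [ 0.6556 -0.1331 -0.013 ] held [ 0.6558 -0.1304] 0.00021 dots {26: None, 34: None, 42: (array([0.6425, 0.0543]), np.int32(110)), 50: (array([0.6296, 0.1647]), np.int32(111))}
t 8.85 pos [ 0.6556 -0.1331 -0.013 ] op 0.0243 gf 39.43496882915497
now-frame d/4cm [ 0.03 -0.   -0.01] target-frame [ 0.03 -0.   -0.01] rot/8deg [ 0.    0.   -0.01]
```

drive_tool:
  steps:
    - {"translation":[0,0,0],"angular":[0,0,0],"gripper":0.5}
    - {"translation":[0,0,0],"angular":[0,0,0],"gripper":0.6}
    - {"translation":[0,0,-0.4],"angular":[0,0,0],"gripper":0.8}
    - {"translation":[0,0,-0.9],"angular":[0,0,0],"gripper":0.8}
    - {"translation":[0,0,-0.9],"angular":[0,0,0],"gripper":1}
    - {"translation":[-0.3,-0.8,-0.4],"angular":[0,0,0],"gripper":1}
    - {"translation":[-0.4,-1,0],"angular":[0,0,0],"gripper":1}
    - {"translation":[-0.4,-1,0],"angular":[0,0,0],"gripper":1}

```text
t: 9.85
tool_pos: [0.5476, -0.1873, 0.0931]
tool_rot: [2.121, 2.314, 0.001]
contact_force: [-0.1, -1.2, 0.5]
opening: 0.0854
grip_force: 0.0
```

drive_tool:
  steps:
    - {"translation":[-0.4,-1,0],"angular":[0,0,0],"gripper":1}
    - {"translation":[-0.4,-1,0],"angular":[0,0,0],"gripper":1}
    - {"translation":[-0.33,-0.63,0],"angular":[0,0,0],"gripper":1}
    - {"translation":[0,0,0],"angular":[0,0,0],"gripper":1}
    - {"translation":[0,0,0],"angular":[0,0,0],"gripper":1}

```text
t: 10.48
tool_pos: [0.4477, -0.2408, 0.0921]
tool_rot: [2.122, 2.314, 0.001]
contact_force: [0.8, 0.0, 0.2]
opening: 0.0856
grip_force: 0.0
```

```bash
cat > g.py <<'E'
import sys
from m import *
from go import S,P,delta
from station import ctrl
k=int(sys.argv[1]);d=ctrl.get_image('wrist');a=wsock(d,S[k],k);print('sock',k,a,'avg',S[k])
x,y=(a[0]+np.array(S[k])*1.)/2;print(x,y);delta(x,y,float(sys.argv[2]))
# placed so far: rel. to pads from fixed cameras
if len(sys.argv)>3: cv2.imwrite(sys.argv[3],cv2.resize(d['color'][:,:,::-1],(768,576)))
E
python3 g.py 34 -.018 pics/w5.png
```

```text
sock 34 (array([ 0.4468, -0.2397]), array([ 237,  163,   44,   53, 1442], dtype=int32), np.float64(0.00038)) avg (0.447, -0.2408)
0.44689999999999996 -0.24025
t 10.525 pos [ 0.4478 -0.2406  0.0918] op 0.0853 gf 0.0
now-frame d/4cm [ 0.01 -0.03  2.75] target-frame [ 0.01 -0.02  2.75] rot/8deg [ 0.01  0.   -0.  ]
```

View pics/w5.png

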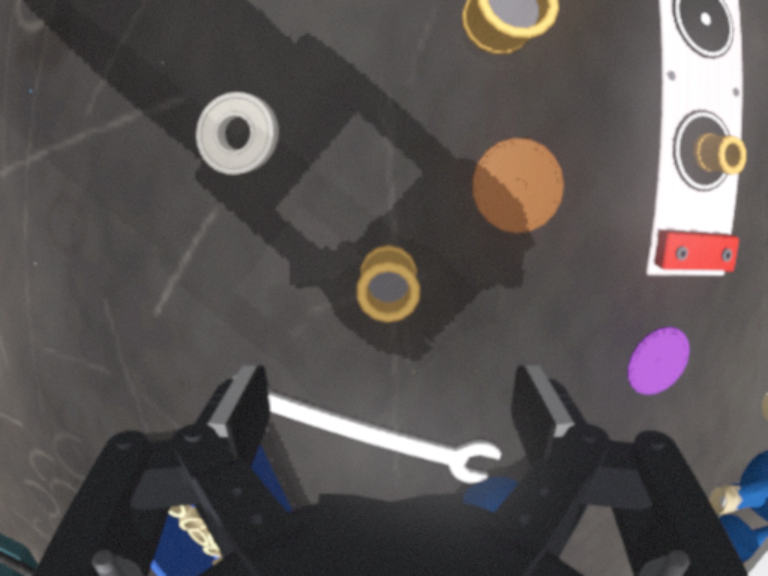

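The 26 socket stands on pad_4 (705,152), and the 34 socket is centred at (388,285) with clear space around it.

drive_tool:
  steps:
    - {"translation":[0.01,-0.02,0.9],"angular":[0,0,0],"gripper":1}
    - {"translation":[0,0,0.9],"angular":[0,0,0],"gripper":1}
    - {"translation":[0,0,0.6],"angular":[0,0,0],"gripper":0.8}
    - {"translation":[0,0,0.25],"angular":[0,0,0],"gripper":0.8}
    - {"translation":[0,0,0],"angular":[0,0,0],"gripper":0.8}
    - {"translation":[0,0,0],"angular":[0,0,0],"gripper":0.4}
    - {"translation":[0,0,0],"angular":[0,0,0],"gripper":0}
    - {"translation":[0,0,0],"angular":[0,0,0],"gripper":0}
  force: 40

```text
t: 11.52
tool_pos: [0.4472, -0.2412, -0.0134]
tool_rot: [2.121, 2.313, 0.001]
contact_force: [0.3, 0.1, 4.7]
opening: 0.0327
grip_force: 40.0
```

drive_tool:
  steps:
    - {"translation":[0,0,0],"angular":[0,0,0],"gripper":0}
    - {"translation":[0,0,0],"angular":[0,0,0],"gripper":0}

```text
t: 11.78
tool_pos: [0.4472, -0.2412, -0.0134]
tool_rot: [2.122, 2.313, 0.001]
contact_force: [-0.8, 0.8, 5.6]
opening: 0.0327
grip_force: 40.1
```

drive_tool:
  steps:
    - {"translation":[0,0,-0.7],"angular":[0,0,0],"gripper":0}
    - {"translation":[0,0,-0.9],"angular":[0,0,0],"gripper":0}
    - {"translation":[0,0.4,-0.9],"angular":[0,0,0],"gripper":0}
    - {"translation":[0.7,0.9,0],"angular":[0,0,0],"gripper":0}
    - {"translation":[0.9,1,0],"angular":[0,0,0],"gripper":0}
    - {"translation":[0.9,1,0],"angular":[0,0,0],"gripper":0}
    - {"translation":[0.9,1,0],"angular":[0,0,0],"gripper":0}
    - {"translation":[0.8,0.8,0],"angular":[0,0,0],"gripper":0}

```text
t: 12.78
tool_pos: [0.6355, -0.0538, 0.0844]
tool_rot: [-2.122, -2.316, 0.001]
contact_force: [-0.6, -0.6, -0.4]
opening: 0.0328
grip_force: 40.1
```

drive_tool:
  steps:
    - {"translation":[0.44,0.32,0.4],"angular":[0,0,0],"gripper":0}
    - {"translation":[0,0,0.7],"angular":[0,0,0],"gripper":0}
    - {"translation":[0,0,0.3],"angular":[0,0,0],"gripper":0}
    - {"translation":[0,0,0],"angular":[0,0,0],"gripper":0}
    - {"translation":[0,0,0],"angular":[0,0,0],"gripper":0}

```text
t: 13.4
tool_pos: [0.6467, -0.0373, 0.0302]
tool_rot: [2.123, 2.314, 0.001]
contact_force: [-0.3, 0.1, -1.3]
opening: 0.0327
grip_force: 40.1
```

```bash
python3 h.py 34 -.0134
```

```text
tcp [ 0.6467 -0.0373  0.0302] held [ 0.6468 -0.0345] 0.00051 dots {26: (array([ 0.6538, -0.1272]), np.int32(64)), 34: (array([ 0.6472, -0.0386]), np.int32(69)), 42: (array([0.6383, 0.0584]), np.int32(132)), 50: (array([0.63  , 0.1539]), np.int32(157))}
t 13.45 pos [ 0.6469 -0.0373  0.0305] op 0.0321 gf 40.091291069984436
now-frame d/4cm [-0.01  0.01  0.96] target-frame [-0.01  0.01  0.96] rot/8deg [ 0.02  0.   -0.01]
```

drive_tool:
  steps:
    - {"translation":[-0.045,0,0.5],"angular":[0,0,0],"gripper":0}
    - {"translation":[0,0,0.3],"angular":[0,0,0],"gripper":0}
    - {"translation":[0,0,0.1],"angular":[0,0,0],"gripper":0}
    - {"translation":[0,0,0.05],"angular":[0,0,0],"gripper":0}
    - {"translation":[0,0,0],"angular":[0,0,0],"gripper":0}
    - {"translation":[0,0,0],"angular":[0,0,0],"gripper":0}

```text
t: 14.2
tool_pos: [0.6457, -0.0385, -0.0084]
tool_rot: [-2.122, -2.315, 0.002]
contact_force: [-4.1, 0.4, 5.4]
opening: 0.0329
grip_force: 40.6
```

```bash
python3 h.py 34 -.0134
```

```text
tcp [ 0.6457 -0.0385 -0.0084] held [ 0.6459 -0.0353] 0.00024 dots {26: (array([ 0.6533, -0.1207]), np.int32(66)), 34: None, 42: None, 50: None}
t 14.25 pos [ 0.6457 -0.0385 -0.0084] op 0.0326 gf 40.567249059677124
now-frame d/4cm [ 0.02  0.04 -0.01] target-frame [ 0.02  0.04 -0.01] rot/8deg [-0.01 -0.   -0.  ]
```

drive_tool:
  steps:
    - {"translation":[0,0,0],"angular":[0,0,0],"gripper":0.55}
    - {"translation":[0,0,0],"angular":[0,0,0],"gripper":0.7}
    - {"translation":[0,0,-0.4],"angular":[0,0,0],"gripper":0.8}
    - {"translation":[0,0,-0.9],"angular":[0,0,0],"gripper":0.9}
    - {"translation":[0,0,-0.9],"angular":[0,0,0],"gripper":1}
    - {"translation":[-0.13,-0.8,-0.3],"angular":[0,0,0],"gripper":1}
    - {"translation":[-0.2,-1,0],"angular":[0,0,0],"gripper":1}
    - {"translation":[-0.2,-1,0],"angular":[0,0,0],"gripper":1}

```text
t: 15.25
tool_pos: [0.5361, -0.0697, 0.0927]
tool_rot: [2.121, 2.314, 0.002]
contact_force: [0.5, -0.2, 0.4]
opening: 0.0853
grip_force: 0.0
```

drive_tool:
  steps:
    - {"translation":[-0.2,-1,0],"angular":[0,0,0],"gripper":1}
    - {"translation":[0,0,0],"angular":[0,0,0],"gripper":1}
    - {"translation":[0,0,0],"angular":[0,0,0],"gripper":1}

```text
t: 15.62
tool_pos: [0.4983, -0.081, 0.0923]
tool_rot: [2.122, 2.314, 0.002]
contact_force: [0.5, 0.5, 0.3]
opening: 0.0853
grip_force: 0.0
```

```bash
python3 g.py 42 -.007
```

```text
sock 42 (array([ 0.4968, -0.0793]), array([ 230,  159,   56,   65, 2002], dtype=int32), np.float64(0.00031)) avg (0.4965, -0.081)
0.49665000000000004 -0.08015
t 15.675 pos [ 0.4985 -0.0809  0.0922] op 0.0855 gf 0.0
now-frame d/4cm [ 0.03 -0.05  2.48] target-frame [ 0.02 -0.05  2.48] rot/8deg [ 0.02  0.01 -0.  ]
```

drive_tool:
  steps:
    - {"translation":[0.04,-0.04,0.8],"angular":[0,0,0],"gripper":1}
    - {"translation":[0,0,0.9],"angular":[0,0,0],"gripper":1}
    - {"translation":[0,0,0.55],"angular":[0,0,0],"gripper":1}
    - {"translation":[0,0,0.2],"angular":[0,0,0],"gripper":0.9}
    - {"translation":[0,0,0],"angular":[0,0,0],"gripper":0.8}
    - {"translation":[0,0,0],"angular":[0,0,0],"gripper":0.5}
    - {"translation":[0,0,0],"angular":[0,0,0],"gripper":0}
    - {"translation":[0,0,0],"angular":[0,0,0],"gripper":0}
  force: 45

```text
t: 16.68
tool_pos: [0.4969, -0.0798, -0.0053]
tool_rot: [2.122, 2.314, 0.002]
contact_force: [-0.6, 0.3, 6.3]
opening: 0.0409
grip_force: 46.0
```

drive_tool:
  steps:
    - {"translation":[0,0,0],"angular":[0,0,0],"gripper":0}
    - {"translation":[0,0,0],"angular":[0,0,0],"gripper":0}

```text
t: 16.92
tool_pos: [0.4969, -0.0797, -0.0054]
tool_rot: [2.122, 2.314, 0.002]
contact_force: [-0.4, -0.0, 6.4]
opening: 0.0404
grip_force: 46.0
```

drive_tool:
  steps:
    - {"translation":[0,0,-0.7],"angular":[0,0,0],"gripper":0}
    - {"translation":[0,0,-0.9],"angular":[0,0,0],"gripper":0}
    - {"translation":[0.3,0.2,-0.8],"angular":[0,0,0],"gripper":0}
    - {"translation":[0.8,0.8,0],"angular":[0,0,0],"gripper":0}
    - {"translation":[0.8,1,0],"angular":[0,0,0],"gripper":0}
    - {"translation":[0.8,1,0],"angular":[0,0,0],"gripper":0}
    - {"translation":[0.4,0.83,0],"angular":[0,0,0],"gripper":0}
    - {"translation":[0,0,0.5],"angular":[0,0,0],"gripper":0}

```text
t: 17.92
tool_pos: [0.6403, 0.0588, 0.0702]
tool_rot: [2.119, 2.315, 0.005]
contact_force: [-0.2, -0.3, -2.6]
opening: 0.0405
grip_force: 46.4
```

drive_tool:
  steps:
    - {"translation":[0,0,0.6],"angular":[0,0,0],"gripper":0}
    - {"translation":[0,0,0.3],"angular":[0,0,0],"gripper":0}
    - {"translation":[0,0,0],"angular":[0,0,0],"gripper":0}
    - {"translation":[0,0,0],"angular":[0,0,0],"gripper":0}

```text
t: 18.42
tool_pos: [0.6378, 0.0571, 0.0339]
tool_rot: [2.123, 2.314, 0.001]
contact_force: [-0.7, 0.5, -2.2]
opening: 0.0405
grip_force: 46.4
```

```bash
python3 h.py 42 -.0054 pics/w6.png
```

```text
tcp [0.6378 0.0571 0.0339] held [0.6395 0.0407] 0.00472 dots {26: (array([ 0.6593, -0.1177]), np.int32(61)), 34: None, 42: (array([0.639 , 0.0622]), np.int32(79)), 50: (array([0.6299, 0.153 ]), np.int32(127))}
t 18.475 pos [0.6382 0.0572 0.0343] op 0.0402 gf 46.40987455844879
now-frame d/4cm [0.   0.03 0.85] target-frame [0.   0.03 0.85] rot/8deg [ 0.01  0.   -0.01]
```

View pics/w6.png

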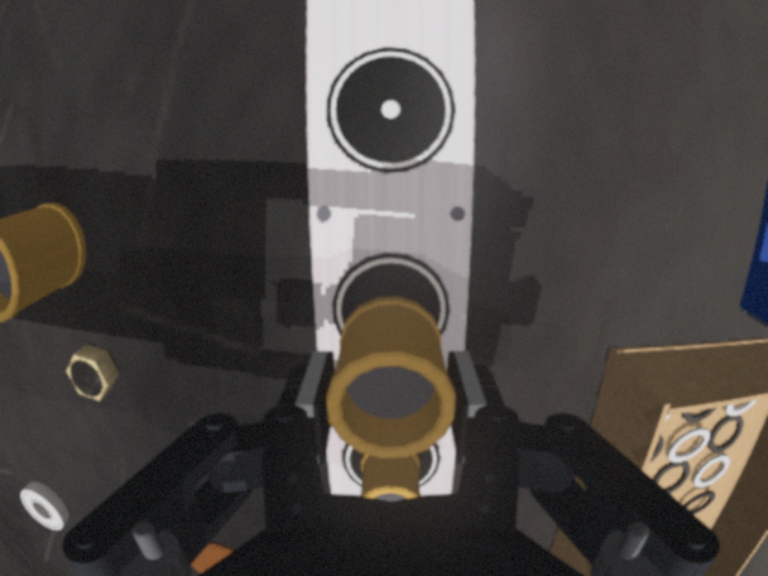

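Held 42 over pad_2 (390,300), with the 34 standing on pad_3 behind it at (390,475). The brass mask merges the two, so I'll place this one from the grasp measurements.

drive_tool:
  steps:
    - {"translation":[0.025,0.02,0.45],"angular":[0,0,0],"gripper":0}
    - {"translation":[0,0,0.25],"angular":[0,0,0],"gripper":0}
    - {"translation":[0,0,0.1],"angular":[0,0,0],"gripper":0}
    - {"translation":[0,0,0.05],"angular":[0,0,0],"gripper":0}
    - {"translation":[0,0,0],"angular":[0,0,0],"gripper":0}
    - {"translation":[0,0,0],"angular":[0,0,0],"gripper":0}

```text
t: 19.23
tool_pos: [0.6379, 0.0586, -0.0002]
tool_rot: [-2.123, -2.315, 0.001]
contact_force: [-4.8, -1.3, 5.8]
opening: 0.0407
grip_force: 46.9
```

drive_tool:
  steps:
    - {"translation":[0,0,0],"angular":[0,0,0],"gripper":0.65}
    - {"translation":[0,0,0],"angular":[0,0,0],"gripper":0.8}
    - {"translation":[0,0,-0.4],"angular":[0,0,0],"gripper":0.9}
    - {"translation":[0,0,-0.9],"angular":[0,0,0],"gripper":1}
    - {"translation":[0,0,-0.9],"angular":[0,0,0],"gripper":1}
    - {"translation":[0.1,-0.9,-0.3],"angular":[0,0,0],"gripper":1}
    - {"translation":[0.2,-1,0],"angular":[0,0,0],"gripper":1}
    - {"translation":[0.2,-1,0],"angular":[0,0,0],"gripper":1}

```text
t: 20.23
tool_pos: [0.5206, 0.0685, 0.1007]
tool_rot: [2.122, 2.314, 0.003]
contact_force: [0.0, -0.2, 0.5]
opening: 0.0854
grip_force: 0.0
```

drive_tool:
  steps:
    - {"translation":[0.2,-1,0],"angular":[0,0,0],"gripper":1}
    - {"translation":[0.15,-1,0],"angular":[0,0,0],"gripper":1}
    - {"translation":[0,0,0],"angular":[0,0,0],"gripper":1}
    - {"translation":[0,0,0],"angular":[0,0,0],"gripper":1}

```text
t: 20.72
tool_pos: [0.4412, 0.0754, 0.1003]
tool_rot: [2.122, 2.314, 0.003]
contact_force: [-0.4, -0.9, 0.7]
opening: 0.0852
grip_force: 0.0
```

```bash
python3 g.py 50 .002
```

```text
sock 50 (array([0.4402, 0.0775]), array([ 225,  152,   67,   78, 2568], dtype=int32), np.float64(0.00037)) avg (0.44, 0.0755)
0.4401 0.0765
t 20.775 pos [0.4414 0.0754 0.1002] op 0.0855 gf 0.0
now-frame d/4cm [ 0.03 -0.04  2.46] target-frame [ 0.03 -0.03  2.46] rot/8deg [ 0.02  0.   -0.01]
```

drive_tool:
  steps:
    - {"translation":[0.03,-0.03,0.7],"angular":[0,0,0],"gripper":1}
    - {"translation":[0,0,0.8],"angular":[0,0,0],"gripper":1}
    - {"translation":[0,0,0.6],"angular":[0,0,0],"gripper":1}
    - {"translation":[0,0,0.3],"angular":[0,0,0],"gripper":1}
    - {"translation":[0,0,0],"angular":[0,0,0],"gripper":1}
    - {"translation":[0,0,0],"angular":[0,0,0],"gripper":0.6}
    - {"translation":[0,0,0],"angular":[0,0,0],"gripper":0}
    - {"translation":[0,0,0],"angular":[0,0,0],"gripper":0}
  force: 50

```text
t: 21.78
tool_pos: [0.4402, 0.0765, 0.0046]
tool_rot: [2.122, 2.314, 0.003]
contact_force: [0.1, -0.3, 4.7]
opening: 0.0483
grip_force: 52.5
```

drive_tool:
  steps:
    - {"translation":[0,0,0],"angular":[0,0,0],"gripper":0}
    - {"translation":[0,0,0],"angular":[0,0,0],"gripper":0}

```text
t: 22.02
tool_pos: [0.4402, 0.0766, 0.0046]
tool_rot: [2.122, 2.314, 0.003]
contact_force: [0.2, 0.4, 6.9]
opening: 0.0483
grip_force: 52.6
```

drive_tool:
  steps:
    - {"translation":[0,0,-0.7],"angular":[0,0,0],"gripper":0}
    - {"translation":[0,0,-0.9],"angular":[0,0,0],"gripper":0}
    - {"translation":[0.3,0.4,-0.7],"angular":[0,0,0],"gripper":0}
    - {"translation":[0.4,0.9,0],"angular":[0,0,0],"gripper":0}
    - {"translation":[0.4,1,0],"angular":[0,0,0],"gripper":0}
    - {"translation":[0.3,1,0],"angular":[0,0,0],"gripper":0}
    - {"translation":[0.07,1,0],"angular":[0,0,0],"gripper":0}
    - {"translation":[0,0.6,0],"angular":[0,0,0],"gripper":0}

```text
t: 23.02
tool_pos: [0.6294, 0.1524, 0.0936]
tool_rot: [-2.122, -2.315, 0.002]
contact_force: [0.1, 0.5, -3.0]
opening: 0.0486
grip_force: 52.7
```

drive_tool:
  steps:
    - {"translation":[0,0,0.5],"angular":[0,0,0],"gripper":0}
    - {"translation":[0,0,0.6],"angular":[0,0,0],"gripper":0}
    - {"translation":[0,0,0.2],"angular":[0,0,0],"gripper":0}
    - {"translation":[0,0,0],"angular":[0,0,0],"gripper":0}
    - {"translation":[0,0,0],"angular":[0,0,0],"gripper":0}

```text
t: 23.65
tool_pos: [0.6292, 0.1521, 0.044]
tool_rot: [2.123, 2.315, 0.002]
contact_force: [0.1, 0.4, -1.7]
opening: 0.0487
grip_force: 52.7
```

```bash
python3 h.py 50 .0046; python3 go.py .630 .152 .0098
```

```text
t 23.7 pos [0.6295 0.1522 0.0443] op 0.0486 gf 52.65768885612488
now-frame d/4cm [-0.01  0.01  0.86] target-frame [-0.01  0.01  0.86] rot/8deg [ 0.01 -0.   -0.01]Traceback (most recent call last):
  File "h.py", line 7, in <module>
    h=held(d,p[:2],k,p[2]-z0);D=dot(d,P[k]);print('tcp',p.round(4),'held',h[0],h[2],'dots',{q:dot(d,P[q]) for q in P})
                                                                                              ~~~^^^^^^^^
  File "m.py", line 58, in dot
    w=g[v-12:v+13,u-12:u+13];n,L,s,c=cv2.connectedComponentsWithStats((w>(np.percentile(w,30)+np.percentile(w,99))/2).astype(np.uint8))
                                                                          ~~~~~~~~~~~~~^^^^^^
    return _quantile_unchecked(
        a, q, axis, out, overwrite_input, method, keepdims, weights)
    return _ureduce(a,
                    func=_quantile_ureduce_func,
    ...<5 lines>...
                    overwrite_input=overwrite_input,
                    method=method)
    r = func(a, **kwargs)
    result = _quantile(arr,
                       quantiles=q,
    ...<2 lines>...
                       out=out,
                       weights=wgt)
    slices_having_nans = np.isnan(arr[-1, ...])
                                  ~~~^^^^^^^^^
IndexError: index -1 is out of bounds for axis 0 with size 0
```

drive_tool:
  steps:
    - {"translation":[0,0.02,0.45],"angular":[0,0,0],"gripper":0}
    - {"translation":[0,0,0.25],"angular":[0,0,0],"gripper":0}
    - {"translation":[0,0,0.1],"angular":[0,0,0],"gripper":0}
    - {"translation":[0,0,0.06],"angular":[0,0,0],"gripper":0}
    - {"translation":[0,0,0],"angular":[0,0,0],"gripper":0}
    - {"translation":[0,0,0],"angular":[0,0,0],"gripper":0}

```text
t: 24.45
tool_pos: [0.6292, 0.1521, 0.0096]
tool_rot: [-2.122, -2.315, 0.002]
contact_force: [-5.2, -1.8, 5.4]
opening: 0.0485
grip_force: 53.3
```

drive_tool:
  steps:
    - {"translation":[0,0,0],"angular":[0,0,0],"gripper":0.75}
    - {"translation":[0,0,0],"angular":[0,0,0],"gripper":0.9}
    - {"translation":[0,0,-0.4],"angular":[0,0,0],"gripper":1}
    - {"translation":[0,0,-0.9],"angular":[0,0,0],"gripper":1}
    - {"translation":[0,0,-1],"angular":[0,0,0],"gripper":1}
    - {"translation":[0.4,-0.6,-1],"angular":[0,0,0],"gripper":1}
    - {"translation":[0.8,-0.8,-0.5],"angular":[0,0,0],"gripper":1}
    - {"translation":[1,-0.8,0],"angular":[0,0,0],"gripper":1}

```text
t: 25.45
tool_pos: [0.5357, 0.2331, 0.1653]
tool_rot: [2.123, 2.311, 0.01]
contact_force: [1.0, 0.6, 0.2]
opening: 0.0854
grip_force: 0.0
```

drive_tool:
  steps:
    - {"translation":[1,-0.5,0],"angular":[0,0,0],"gripper":1}
    - {"translation":[1,-0.5,0],"angular":[0,0,0],"gripper":1}
    - {"translation":[0.5,0,0],"angular":[0,0,0],"gripper":1}
    - {"translation":[0,0,0],"angular":[0,0,0],"gripper":1}
    - {"translation":[0,0,0],"angular":[0,0,0],"gripper":1}

```text
t: 26.08
tool_pos: [0.4867, 0.3276, 0.1609]
tool_rot: [2.124, 2.314, 0.0]
contact_force: [-0.3, 0.4, 0.1]
opening: 0.0858
grip_force: 0.0
```

Run:
```python
import pickle
from station import ctrl
from m import *
from go import P
from scipy.optimize import least_squares
I=[]
g={'scene':{50:(.6324,.1531),42:(.6406,.0588),34:(.649,-.0365),26:(.6572,-.1309)},'side':{50:(.6285,.1486),42:(.6385,.0558),34:(.6457,-.0386),26:(.6538,-.1331)}}
for n in ['scene','side']:
    d=ctrl.get_image(n)
    for k,p in g[n].items():
        H=.005+(k*1.25-2.5)/1000;m,C,W,s=socket(d,proj(d,[*p,H/2])[0],H)
        v=C-C.mean(0);C=C+.5*v/np.linalg.norm(v,axis=1)[:,None]; W=ray(d,C,H)[:,:2];sel=C[:,1]<s[1]+.3*s[2]
        c=least_squares(lambda a:np.hypot(*(W[sel]-a).T)-k/2000,p).x
        W0=world(d);q=W0[m>0];q=q[abs(q[:,2]-H)<.004];e,rr=cv2.minEnclosingCircle(q[:,:2].astype(np.float32)*1000)
        print(n,k,'rel pad (mm)',((c-p)*1000).round(1),'depth',np.round(np.array(e)-np.array(p)*1000,1),s)
    u,v=proj(d,[.643,.01,.02])[0].astype(int);I.append(cv2.resize(d['color'][v-65:v+65,u-65:u+65,::-1],(400,400),interpolation=cv2.INTER_CUBIC))
cv2.imwrite('pics/end.png',np.hstack(I))
```

```text
scene 50 rel pad (mm) [1.5 1.8] depth [-1.9 -2.8] [221 128  23  32 518]
scene 42 rel pad (mm) [2.9 1.7] depth [-2.  -1.2] [253 151  19  29 404]
scene 34 rel pad (mm) [ 1.5 -0.5] depth [-2.4 -2.6] [285 177  17  24 302]
scene 26 rel pad (mm) [-1.  -1.7] depth [-1.7 -1.8] [320 205  14  18 190]
side 50 rel pad (mm) [0.9 2.5] depth [0.9 2.7] [238 156  20  28 467]
side 42 rel pad (mm) [-0.   1.9] depth [-0.4  0.6] [260 172  17  26 381]
side 34 rel pad (mm) [0.2 0.7] depth [-1.5  0.4] [284 191  15  22 284]
side 26 rel pad (mm) [ 1.4 -0.5] depth [ 1.8 -0.4] [312 212  13  19 187]
```

View pics/end.png

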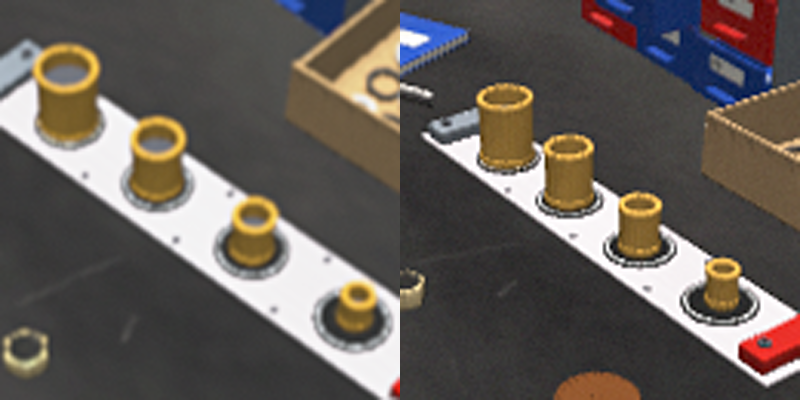

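The final picture shows all four sockets upright on their pads in order: 50 by the grey block, then 42, 34, and 26 by the red block. Each is within about 2 mm of the pad centre as far as I can measure, and the gripper is clear.

```bash
python3 -c "
from station import ctrl
print(ctrl.finish_job())"
```

```text
the job is handed in; nothing more can be done
None
```

All four sockets stand released on their pads, growing from 26 mm at the red block to 50 mm at the grey block, each within about 2 mm of centre by my measurements; the job was handed in at about 26 s, and no verdict came back.

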